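Pull the large push-on knob off the control box with the fork puller

ROBOT

A 7-joint arm with a two-finger parallel gripper is mounted at the origin on a cart in front of the work surface, level with it; the furniture and walls round the work are solid. World frame = base frame: x ahead of the robot, y to its left, z up, the work surface at z = 0. Lengths are in mm, angles in rad, forces in N, time in s.
With the tool pointing down it reaches from about 425 to 875 mm from the base axis. Payload 4.7 kg.
Tool frame: the origin (TCP) lies at the very end of the fingers, on their centre line; the grasp point (between the pads) lies 19 mm behind it; z points along the fingers, y is the line along which they close (so a half turn about z gives the same grasp; the last joint's range is limited). The gripper opens to 87 mm and grips with 3 to 60 N. Pads are 19 mm wide; open, the fingers measure 117 mm over their backs; the gripper's body (75 mm by 190 mm) begins 51 mm behind the grasp point.
Start: joints at [1.22, 0.321, -0.07, 1.45, 0.023, 1.371, -0.057], TCP at [231.877, -607.255, 222.587] pointing down, gripper open.
Joint ranges: [-2.86, 2.86], [-0.3, 2.09], [-1.38, 1.24], [0.06, 2.45], [-1.56, 4.7], [0.09, 2.05], [-2.69, 2.69]. Speed limits (rad/s): [2.57, 2.57, 3.14, 3.14, 3.14, 3.14, 3.14].

INTERFACE

Orientations are given as a rotation vector (axis times angle).
In Python, from bench import robot gives the robot as it stands.
- The arm moves only by the tool drive_tool, never from a script. Its argument "commands" is a list of rows, each an object with "slide": the shift along the tool's x, y, z in cm, a list of three; "rot": the turn, a rotation vector about the tool's x, y, z in degrees, a list of three. A call has exactly 8 rows; each row is the pose to reach, as a shift and turn from the pose commanded when the call began, along the tool's axes at that moment; what a row does not reach only later rows make up. A row lasts 1/12 s, in which the tool goes at most 41.7 mm and 7.16 degrees, less where a joint would pass 70% of its speed; a pose out of reach is approached as far as the arm can. A call with a gripper value outside its range is refused whole. "fingers" is the closure, from 0 (fully open) to 1 (shut), set as the call begins (left out, the last holds). The fingers move at their own pace and stop on an object; "squeeze" is the grip in N (left out, the last holds). Time passes only in rows, so rows that repeat a pose let the fingers close, or fill a call up. It gives the time, the measured TCP pose, the force, the opening and the grip force at its end, in the units of the state.
- robot.get_state(): the state, without advancing time (a new reading comes with each control period).
- robot.grab_frame(name): name is "scene" or "top" or "wrist"; returns a dict with "image" (480x640x3 uint8, red, green, blue), "camera_matrix" (3x3 intrinsics, pixels), "R" (3x3) and "t" (3): a world point X has camera coordinates R X + t. Camera axes: x right, y down, z forward; pixel columns grow to the right and rows downward; lengths in mm; the calibration is good to about 2 mm. A picture is of the moment at which its call begins. There is no depth.
- robot.job_done(): hands the job in; it is judged then, once.
The state is a dict: "time": time; "qpos": joint angles; "dq": joint speeds; "joint_efforts": joint torques, N m; "tcp_pos": TCP position; "orientation": TCP orientation; "wrist_force": force on the tool from outside, world axes, zero at the start; "ft_torque": the same for the moment, N m; "width": finger opening in mm; "grip_force": force on a finger pad.
Only numpy, scipy, OpenCV 4.12 (cv2) and the standard library are available. Lean on these libraries where they do the work, as an engineer would, in place of code of your own. Each camera call takes 0.05 s, during which the arm holds its last target. There are 200 camera calls.

TASK

The largest knob on the control box has to come off for replacement. Take the C-shaped puller out of the tray, slide its fork flat along the face plate under that knob, resting lightly on the plate, until its throat bears lightly on the hub, then pull the knob straight up off its shaft; never press or shove hard, and never touch the knob with the gripper. Set the knob down gently, upright, in the tray and stand the puller upright in the tray too, leaving the other two knobs on and everything else where it is.

Things in the scene. Friction and masses are not known exactly. Their poses are not given: they have to be found in the camera images.
- puller: C-shaped steel fork puller, 160 g, 100 mm tall, standing in the tray on its flat fork. Origin: on its underside, centre of the fork's slot, straight below the grip; x towards the prong tips, z up. Seen from the side: fork below, spine behind (x = -38 to -30 mm, 26 mm wide, z up to 48 mm), arm above (x = -38 to +10 mm, z = 40 to 48 mm), so 40 mm free height between the fork's underside and the arm.
- puller_grip (a point): centre of the puller's upright black grip, 74 mm above the puller's origin. The grip is 16 mm along the puller's x, 24 mm along its y, from z = 48 to 100 mm. A pull up on it acts in line with the slot's centre.
- puller_tips (a point): midway between the prong tips on the underside, at x = +24 mm. The fork is a flat plate 4 mm thick, 42 mm wide, x = -38 to +24 mm. Slot 24 mm wide, open towards the tips, closed end (throat) at x = -10.5 mm: when it meets the hub, slot and knob are concentric. The last 10 mm taper to 2 mm and the slot widens to 30 mm. Pressed down hard the dry fork sticks and digs in instead of sliding.
- large_knob: the knob to be removed: black, the largest of the three, the only one with a wide skirt and an aluminium disc on top. Origin: centre of its hub's underside; z is its axis. Hub 20 mm diameter, 9 mm tall below the skirt (it may dip a little into the hole in the face plate); skirt 40 mm diameter, z = 9 to 13 mm; body above 30 mm diameter, top at z = 33 mm. 30 to 55 g.
- large_knob_skirt (a point): on the large knob's axis at the underside of its skirt, where the fork lifts it, 9 mm above its origin. The knob sits on a plain 11 mm shaft, 21.5 mm long, held by two spring balls: it lets go at about 9 to 14 N upward pull within 4 mm of lift, then drags lightly, and is clear after 22 mm. Put down on a flat surface it stands on its hub, so the fork can be drawn out below the skirt.
- console: control box, fixed, 120 (x) by 200 mm (y). Origin: centre of its underside; front faces -x. Shafts at x = 15, y = -60, 0, +60 mm (which knob is on which varies); hubs rest on shoulders 46.5 mm up. The level aluminium face plate stands on jacking screws: its top is 44.5 to 49.5 mm up, so 6 to 11 mm below the skirt; no reading tells which. It is flat and free for 73 mm in front of the shafts.
- parts_tray: the shallow steel parts tray the puller stands in, fixed. Origin: centre of its underside. Inside 126 mm (x, about away from the robot) by 186 mm (y); flat floor 2 mm above the origin, rim 16 mm high and 2 mm thick. The puller starts inside it with its prongs towards the tray's +x within 0.4 rad; with the puller out the tray is empty.
- low_knob: plain black knob, 30 mm diameter, top at z = 25.5 mm; same hub, shaft and spring balls; must stay on. Origin: centre of its hub's underside.
- bar_knob: black knob with a raised bar across its top, 30 mm diameter, top at z = 30.5 mm; same hub, shaft and spring balls; must stay on. Origin: centre of its hub's underside.
- loupe: bystander: black eye loupe standing on the bench, 34 mm diameter, 38 mm tall; origin at the centre of its underside
- dust_blower: bystander: black rubber dust blower standing nozzle up, 47 mm diameter, 108 mm tall; origin at the centre of its underside
- mouse: bystander: black computer mouse, 106 by 61 mm, 37 mm tall; origin at the centre of its underside
There are look-alikes about, which are no part of the job. Leave any red or yellow look-alike of the puller alone.

How it is judged (in metres and radians):
On the way, in this order (a step that is already met when the one before it is completed fails the run):
1. the puller is lifted out of the tray (z of puller in the frame of parts_tray above 0.04 m), for 0.1 s.
2. the fork lies under the large knob's skirt, resting lightly on the face plate with its throat bearing lightly on the hub, the knob still seated (horizontal distance between puller and large_knob below 0.005 m and z of puller in the frame of large_knob between -0.004 and 0.0045 m and z of large_knob in the frame of console below 0.0485 m and contact force between puller and console between 0.5 and 12 N and contact force between puller and large_knob between 0.5 and 15 N), for 0.2 s.
3. the knob is off its shaft, lying on the fork (z of large_knob in the frame of console above 0.072 m and horizontal distance between puller and large_knob below 0.01 m and z of puller in the frame of large_knob between 0.002 and 0.008 m), for 0.2 s.
At the end, for the whole second after the job is handed in: The large knob stands on its hub on the tray's floor (within 3 mm of it, upright within 0.1 rad) and the puller stands on its fork on the tray's floor (same tolerances), both at rest and released; the other two knobs are still seated on their shafts (raised less than 3 mm) (x of large_knob in the frame of parts_tray between -0.06 and 0.06 m and y of large_knob in the frame of parts_tray between -0.09 and 0.09 m and z of each of large_knob, puller in the frame of parts_tray below 0.005 m and angle between each of large_knob, puller's own z axis and vertical below 0.1 rad and x of puller in the frame of parts_tray between -0.05 and 0.05 m and y of puller in the frame of parts_tray between -0.085 and 0.085 m and linear speed of each of large_knob, puller below 0.02 m/s and z of each of low_knob, bar_knob in the frame of console below 0.0495 m); the robot touches nothing.
It fails at once if the gripper touches the large knob (contact force between any of the fingers, the arm and large_knob above 0.3 N).
It fails at once if the puller presses on the control box with more than 35 N (contact force between puller and console above 35 N).
It fails at once if the puller pushes or pulls the large knob with more than 25 N (contact force between puller and large_knob above 25 N).
It fails at once if the large knob is tipped over (more than 0.5 rad) or lands hard (more than 15 N on the tray) (angle between large_knob's own z axis and vertical above 0.5 rad or contact force between large_knob and parts_tray above 15 N).
It fails at once if another knob is pulled up by 4 mm or a bystander is moved more than 15 mm (z of any of low_knob, bar_knob in the frame of console above 0.0505 m or distance of any of loupe, dust_blower, mouse from where it was at the start of the episode above 0.015 m).
It also fails if it takes over 70 s, if anything falls off the work surface, if the arm or the gripper's body presses on something with over 40 N, if the wrist force passes 120 N, or if a joint passes its speed limit or range.

## Working session

There is one attempt and no reset: what is moved stays moved. The work goes in short steps, Python scripts to look and compute and a tool call to move; the robot and the scene stay as the last step left them, time stands still between calls to the robot, and variables do not carry over. Pictures are saved under pics/ and viewed, at most 10 in all, crops included, and the job is handed in when it is done.

Besides the shell and the picture viewer there is one more tool, called as a command line: name --argument value ..., lists and objects as JSON in quotes. drive_tool: Moves the arm, as the interface text tells. Its arguments: {"type":"object","properties":{"commands":{"type":"array","items":{"type":"object","properties":{"slide":{"type":"array","items":{"type":"number"}},"rot":{"type":"array","items":{"type":"number"}}}}},"fingers":{"type":"number"},"squeeze":{"type":"number"}},"required":["commands"]}

```bash
mkdir -p pics; ls; cat > h.py <<'E'
import numpy as np, cv2
from bench import robot
from scipy.spatial.transform import Rotation as Ro
def grab(n,fn):
    f=robot.grab_frame(n); cv2.imwrite(f'pics/{fn}.png',cv2.cvtColor(f['image'],cv2.COLOR_RGB2BGR))
    np.savez(f'pics/{fn}.npz',K=f['camera_matrix'],R=f['R'],t=f['t']); return f
def ray(fn,uv):
    d=np.load(f'pics/{fn}.npz'); v=d['R'].T@np.linalg.solve(d['K'],[uv[0],uv[1],1]); return -d['R'].T@d['t'],v/np.linalg.norm(v)
def atz(fn,uv,z):
    c,v=ray(fn,uv); return c+v*(z-c[2])/v[2]
def tri(*obs):
    A=0;b=0
    for fn,uv in obs:
        c,v=ray(fn,uv);P=np.eye(3)-np.outer(v,v);A=A+P;b=b+P@c
    return np.linalg.solve(A,b)
def proj(fn,X):
    d=np.load(f'pics/{fn}.npz'); p=d['K']@(d['R']@np.array(X,float)+d['t']); return p[:2]/p[2]
def totool(dw):
    s=robot.get_state();return Ro.from_rotvec(s['orientation']).inv().apply(dw)
E
python3 - <<'E'
from h import *
a=grab('top','top0');b=grab('scene','scene0')
import json
s=robot.get_state();print(s)
for n in('top0','scene0'):
    c,_=ray(n,(0,0));print(n,c)
E
```

```text
pics
{'time': 0.1, 'qpos': array([ 1.22006757,  0.32177492, -0.07007545,  1.4515422 ,  0.02262792,
        1.37078705, -0.05692812]), 'dq': array([ 5.76169939e-05, -2.69558030e-03,  5.74227969e-04, -2.13763141e-03,
        4.70162424e-04,  1.74409583e-03,  1.37599285e-03]), 'joint_efforts': array([-1.14880149e-04, -4.92574453e+01, -4.05749604e-01, -3.13399172e+01,
       -6.42355392e-02,  3.94365995e-02,  8.11435962e-05]), 'tcp_pos': array([ 231.67965152, -606.78849175,  221.5593194 ]), 'orientation': array([-3.08782785e+00, -5.69590055e-01,  6.78345382e-04]), 'wrist_force': array([-0.48226126, -0.15016338, -0.50555234]), 'ft_torque': array([-0.00712879,  0.008219  , -0.02160784]), 'grip_force': 0.0, 'width': 87.05584741831716}
top0 [ 462.10618422   -5.60540149 1072.35648998]
scene0 [134.73025398 615.98702182 426.23433361]
```

View pics/top0.png

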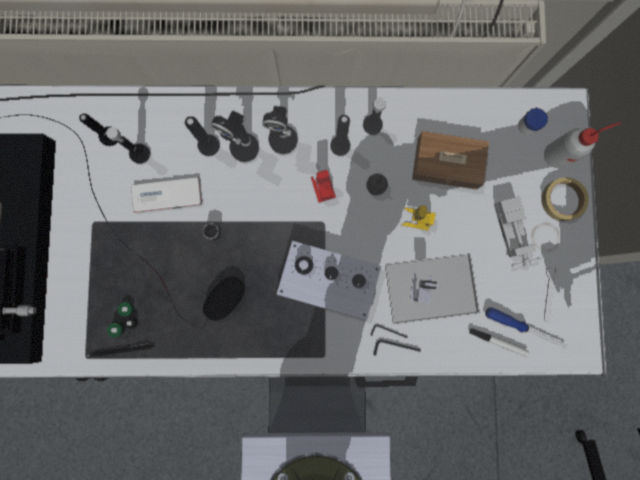

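View pics/scene0.png

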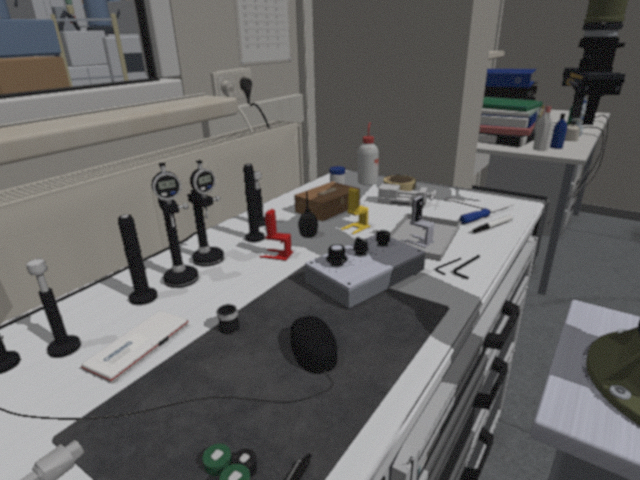

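The top view shows the tray centred near (432,288), with the puller at about (425,286). The console is near (328,280), with the large knob (aluminium disc) at (304,265), the low and bar knobs at (331,273) and (359,282), and look-alikes at (322,185) and (420,217). The scene view agrees.

```bash
python3 - <<'E'
from h import *
im=cv2.imread('pics/top0.png')[200:335,270:490]
cv2.imwrite('pics/c1.png',cv2.resize(im,(792,486),interpolation=cv2.INTER_CUBIC))
for n,uv,z in [('tray',(432,288),2),('knob',(304,265),80),('low',(331,273),72),('bar',(359,282),77),('grip',(416,283),100),('blower',(376,184),60),('bottle',(570,148),60)]: print(n,atz('top0',uv,z).round(1))
E
```

```text
tray [ 466.  -257.3    2. ]
knob [513.6  25.   80. ]
low [497.3 -30.9  72. ]
bar [478.4 -88.5  77. ]
grip [ 475.8 -202.   100. ]
blower [ 688.5 -128.6   60. ]
bottle [ 769.3 -554.6   60. ]
```

View pics/c1.png

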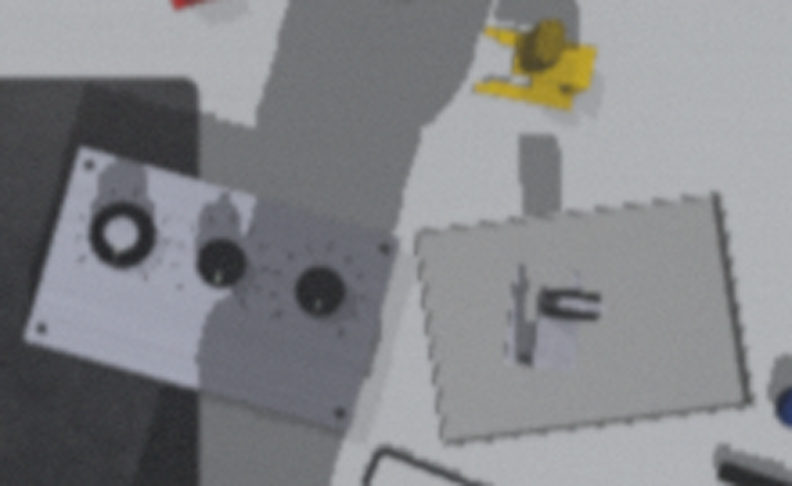

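drive_tool --commands '[{"slide": [4,-3,-1],"rot": [0,0,2]},{"slide": [8,-6,-2],"rot": [0,0,4]},{"slide": [11,-8.5,-3],"rot": [0,0,6]},{"slide": [14,-11,-4],"rot": [0,0,8]},{"slide": [17,-13.5,-5],"rot": [0,0,10]},{"slide": [20,-16,-5],"rot": [0,0,12]},{"slide": [23,-18.5,-5],"rot": [0,0,14]},{"slide": [26,-21,-5],"rot": [0,0,15]}]' --fingers 0 --squeeze 25

```text
time: 0.77
tcp_pos: [397.3, -321.9, 272.8]
orientation: [3.137, 0.159, 0.0]
wrist_force: [0.9, -0.5, -0.5]
width: 87.0
grip_force: 0.0
```

drive_tool --commands '[{"slide": [2,-3,-1]},{"slide": [4,-6,-1.5]},{"slide": [5,-8.5,-2]},{"slide": [5.5,-9.5,-2]},{"slide": [5.5,-9.5,-2]},{"slide": [5.5,-9.5,-2]},{"slide": [5.5,-9.5,-2]},{"slide": [5.5,-9.5,-2]}]'

```text
$.commands[0]: bad value
```

```bash
python3 - <<'E'
from h import *
grab('wrist','w1');print(ray('w1',(320,240)),robot.get_state()['tcp_pos'])
for X in [(465,-257,2),(475,-215,100)]: print(proj('w1',X))
E
```

```text
(array([ 469.70642572, -315.7773284 ,  434.72907323]), array([-0.25586364, -0.0196089 , -0.96651399])) [ 403.19499353 -312.29020291  272.9727051 ]
[262.16199869 125.00894297]
[188.83229802 104.94445808]
```

View pics/w1.png

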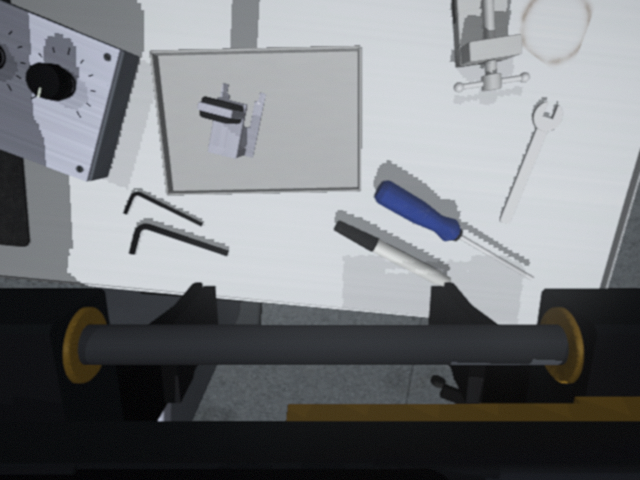

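The wrist view shows the tray at (260,120) and the puller with its grip at (222,110) and prongs pointing up at (225,88) and (262,97). The move was refused because each row needs "rot", so I'll repeat it with that added.

drive_tool --commands '[{"slide": [2,-3,-1],"rot": [0,0,0]},{"slide": [4,-6,-1.5],"rot": [0,0,0]},{"slide": [5,-8.5,-2],"rot": [0,0,0]},{"slide": [5,-9,-2],"rot": [0,0,0]},{"slide": [5,-9,-2],"rot": [0,0,0]},{"slide": [5,-9,-2],"rot": [0,0,0]},{"slide": [5,-9,-2],"rot": [0,0,0]},{"slide": [5,-9,-2],"rot": [0,0,0]}]'

```text
time: 1.48
tcp_pos: [436.3, -230.9, 292.0]
orientation: [-3.137, -0.157, 0.001]
wrist_force: [-0.8, -0.8, -0.2]
width: 87.2
grip_force: 0.0
```

```bash
python3 - <<'E'
from h import *
grab('wrist','w2');print(ray('w2',(320,240)),robot.get_state()['tcp_pos'])
p=proj('w2',(475,-225,50));print(p)
im=cv2.imread('pics/w2.png'); x0=int(np.clip(p[0]-130,0,380));y0=int(np.clip(p[1]-100,0,285))
print(x0,y0)
im2=cv2.resize(im[y0:y0+195,x0:x0+260],(780,585),interpolation=cv2.INTER_CUBIC);cv2.imwrite('pics/c2.png',im2)
E
```

```text
(array([ 508.88913606, -224.98447076,  453.879496  ]), array([-0.25700022, -0.01842806, -0.96623563])) [ 436.45097733 -230.69695684  292.06960688]
[319.45435221 163.31953726]
189 63
```

View pics/c2.png

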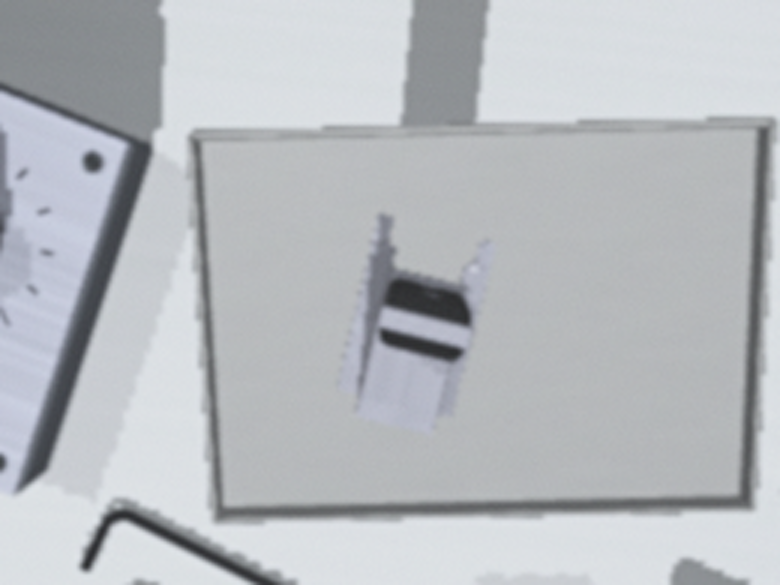

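The puller's prong tips are at crop (386,215) and (488,241). The centre of the grip top (white tang) is at about (426,328), and the spine foot is at about (397,420).

```bash
python3 - <<'E'
from h import *
g=lambda u,v:(189+u/3-.33,63+v/3-.33)
top=g(426,328)
print('tri grip top',tri(('w2',top),('w1',(222,109))).round(1), tri(('w2',top),('top0',(270+583/3.6,200+305/3.6))).round(1), 'z=102',atz('w2',top,102).round(1))
L=atz('w2',g(386,215),4);R=atz('w2',g(488,241),4);print(L,R,np.linalg.norm(L-R))
d=L-R;m=(L+R)/2;yaw=np.arctan2(d[1],d[0])-np.pi/2;print('mid',m,'yaw',yaw,'origin',m[:2]-24*np.array([np.cos(yaw),np.sin(yaw)]))
s0=atz('w2',g(382,328),102);s1=atz('w2',g(469,340),102);d=s0-s1;print('yaw stripe',np.arctan2(d[1],d[0])-np.pi/2,np.linalg.norm(d))
c=[atz('w2',g(*p),z) for p,z in [((195,133),16),((765,125),16),((748,505),16),((220,512),16)]];print(np.round(c,1),'tray centre',np.mean(c,0))
K1=tri(('top0',(270+122/3.6,200+237/3.6)),('scene0',(337,248)));print('knob',K1)
E
```

```text
tri grip top [ 473.3 -235.9   86.4] [ 472.5 -235.1   96.3] z=102 [ 473.3 -234.8  102. ]
[ 499.95652862 -220.02933298    4.        ] [ 494.82694024 -255.53560411    4.        ] 35.87489326781271
mid [ 497.39173443 -237.78246855    4.        ] yaw -0.14347722427123366 origin [ 473.63833952 -234.35081733]
yaw stripe -0.03698106177976923 23.929415882001354
[[ 519.8 -155.8   16. ]
 [ 540.6 -340.    16. ]
 [ 414.5 -356.1   16. ]
 [ 393.6 -171.7   16. ]] tray centre [ 467.12982409 -255.91020591   16.        ]
knob [512.17177421  25.43873136  80.4480127 ]
```

drive_tool --commands '[{"slide": [1.5,0.3,1],"rot": [0,0,4]},{"slide": [3,0.6,2.5],"rot": [0,0,8]},{"slide": [3.65,0.75,5],"rot": [0,0,13]},{"slide": [3.65,0.75,8],"rot": [0,0,13]},{"slide": [3.65,0.75,11],"rot": [0,0,13]},{"slide": [3.65,0.75,14],"rot": [0,0,13]},{"slide": [3.65,0.75,16],"rot": [0,0,13]},{"slide": [3.65,0.75,17],"rot": [0,0,13]}]'

```text
time: 2.2
tcp_pos: [471.9, -233.0, 119.0]
orientation: [-3.133, 0.197, 0.008]
wrist_force: [-0.2, 0.3, -0.2]
width: 87.1
grip_force: 0.0
```

```bash
python3 - <<'E'
from h import *
grab('wrist','w3');s=robot.get_state();print(s['tcp_pos'],s['orientation'])
R=Ro.from_rotvec(s['orientation']).as_matrix();print(np.arctan2(R[1,0],R[0,0]),R[:,2])
print(proj('w3',(473.5,-234.6,102)))
E
```

```text
[ 471.70906862 -232.71159707  118.53715928] [-3.13268316  0.19645206  0.00908198]
-0.1252498682138124 [-0.00560379  0.00309938 -0.9999795 ]
[323.98791995 290.81066418]
```

View pics/w3.png

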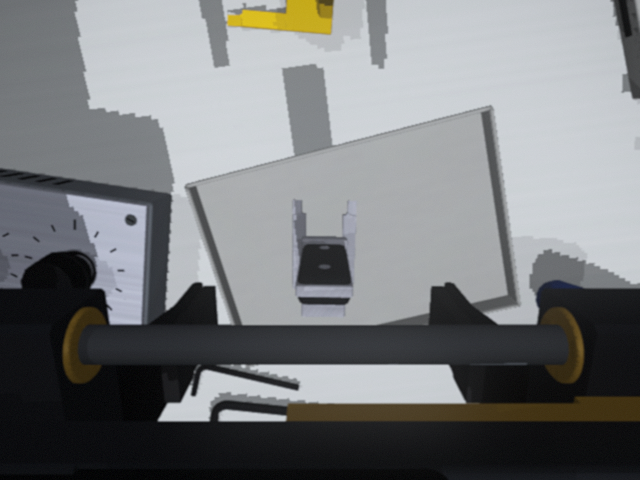

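Grip top at (325,291) matches the prediction, and the prongs are square to the tool. Descending now, then I'll close the gripper.

drive_tool --commands '[{"slide": [0.05,0.05,1.5],"rot": [0,0,0]},{"slide": [0.15,0.12,3],"rot": [0,0,0]},{"slide": [0.15,0.12,4.5],"rot": [0,0,0]},{"slide": [0.15,0.12,5.5],"rot": [0,0,0]},{"slide": [0.15,0.12,6.0],"rot": [0,0,0]},{"slide": [0.15,0.12,6.1],"rot": [0,0,0]},{"slide": [0.15,0.12,6.1],"rot": [0,0,0]},{"slide": [0.15,0.12,6.1],"rot": [0,0,0]}]' --fingers 0.35 --squeeze 40

```text
time: 2.92
tcp_pos: [476.4, -234.7, 62.5]
orientation: [3.135, -0.195, 0.002]
wrist_force: [-0.1, 0.8, -0.2]
width: 57.0
grip_force: 0.0
```

drive_tool --commands '[{"slide": [0,0,0],"rot": [0,0,0]},{"slide": [0,0,0],"rot": [0,0,0]},{"slide": [0,0,0],"rot": [0,0,0]},{"slide": [0,0,0],"rot": [0,0,0]},{"slide": [0,0,0],"rot": [0,0,0]},{"slide": [0,0,0],"rot": [0,0,0]},{"slide": [0,0,0],"rot": [0,0,0]},{"slide": [0,0,0],"rot": [0,0,0]}]' --fingers 1 --squeeze 40

```text
time: 3.58
tcp_pos: [475.7, -234.2, 61.5]
orientation: [3.136, -0.194, -0.0]
wrist_force: [-0.1, 0.4, -0.3]
width: 23.4
grip_force: 39.9
```

```bash
python3 - <<'E'
from h import *
s=robot.get_state();print(s)
R=Ro.from_rotvec(s['orientation']).as_matrix();print(np.arctan2(R[1,0],R[0,0]),R[:,2])
E
```

```text
{'time': 3.5833, 'qpos': array([ 0.75837418,  0.23408942, -0.38864747,  1.91796037,  0.10411747,
        1.00887141, -1.37090859]), 'dq': array([ 0.00123778, -0.00210942, -0.00018946,  0.0013339 , -0.00118659,
        0.00143651, -0.00099972]), 'joint_efforts': array([ 1.02297789e-01, -3.79815960e+01, -2.32945517e+00, -2.68843782e+01,
        5.88553623e-03, -6.64350484e-02,  1.03860588e-03]), 'tcp_pos': array([ 475.6608184 , -234.23276627,   61.5394608 ]), 'orientation': array([ 3.13552014e+00, -1.94372654e-01, -1.60805751e-06]), 'wrist_force': array([-0.05040478,  0.43450386, -0.29741854]), 'ft_torque': array([0.07328648, 0.05705814, 0.02182585]), 'grip_force': 39.85832333564758, 'width': 23.44245038630617}
-0.12382267504982386 [-4.34138435e-06 -5.34868607e-05 -9.99999999e-01]
```

drive_tool --commands '[{"slide": [0,0,-0.5],"rot": [0,0,0]},{"slide": [0,0,-1.5],"rot": [0,0,0]},{"slide": [0,0,-3],"rot": [0,0,0]},{"slide": [0,0,-5],"rot": [0,0,0]},{"slide": [0,0,-7],"rot": [0,0,0]},{"slide": [0,0,-9],"rot": [0,0,0]},{"slide": [0,0,-10],"rot": [0,0,0]},{"slide": [0,0,-10],"rot": [0,0,0]}]'

```text
time: 4.25
tcp_pos: [477.4, -235.0, 164.7]
orientation: [3.133, -0.194, 0.008]
wrist_force: [1.2, -0.7, -1.3]
width: 23.9
grip_force: 39.9
```

drive_tool --commands '[{"slide": [-0.7,-2.5,0],"rot": [0,0,0]},{"slide": [-1.4,-6,0],"rot": [0,0,1]},{"slide": [-2.1,-9.5,0],"rot": [0,0,3]},{"slide": [-2.8,-13,0],"rot": [0,0,5]},{"slide": [-3.5,-16.5,0],"rot": [0,0,7]},{"slide": [-4.2,-20,0],"rot": [0,0,8]},{"slide": [-4.9,-23.5,0],"rot": [0,0,9]},{"slide": [-5.5,-27.2,0],"rot": [0,0,10]}]'

```text
time: 4.92
tcp_pos: [453.3, 43.5, 160.5]
orientation: [3.105, -0.469, -0.002]
wrist_force: [1.0, 0.1, -1.3]
width: 23.8
grip_force: 39.9
```

```bash
python3 - <<'E'
from h import *
s=robot.get_state();print(s['tcp_pos'],s['qpos'])
grab('wrist','w4');print(robot.get_state()['tcp_pos'],proj('w4',(512,25.4,79.5)))
E
```

```text
[453.3009726   43.524775   160.46727121] [ 0.51946657 -0.03290207 -0.65484979  1.97232889 -0.02090354  1.19711771
 -1.99831225]
[452.88442555  53.10251224 160.9451618 ] [321.31480423 147.76316575]
```

View pics/w4.png

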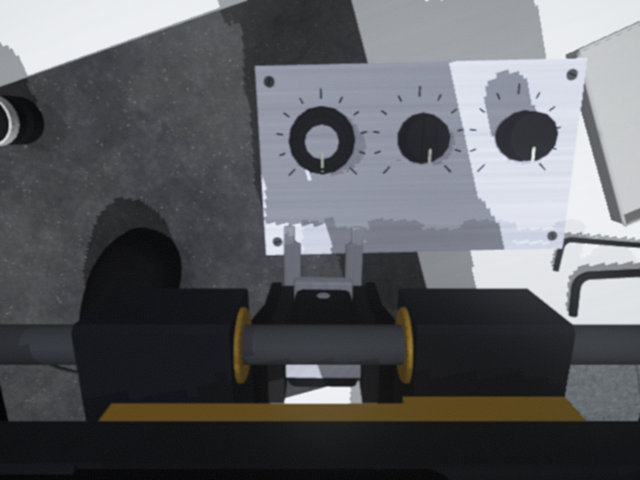

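```bash
python3 - <<'E'
from h import *
grab('wrist','w5');s=robot.get_state();print(s['tcp_pos'],s['orientation'],s['dq'].round(3))
p=proj('w5',(512,25.4,79.5));print(p)
x0,y0=int(p[0])-70,int(p[1])-50
im=cv2.imread('pics/w5.png')[y0:y0+195,x0:x0+260];print(x0,y0)
cv2.imwrite('pics/c5.png',cv2.resize(im,(780,585),interpolation=cv2.INTER_CUBIC))
E
```

```text
[453.36195229  49.47906392 160.95478647] [-3.10672932e+00  4.51288266e-01  1.72539768e-03] [ 0.043  0.011  0.094 -0.     0.073  0.004  0.079]
[339.36966203 141.77265072]
269 91
```

View pics/c5.png

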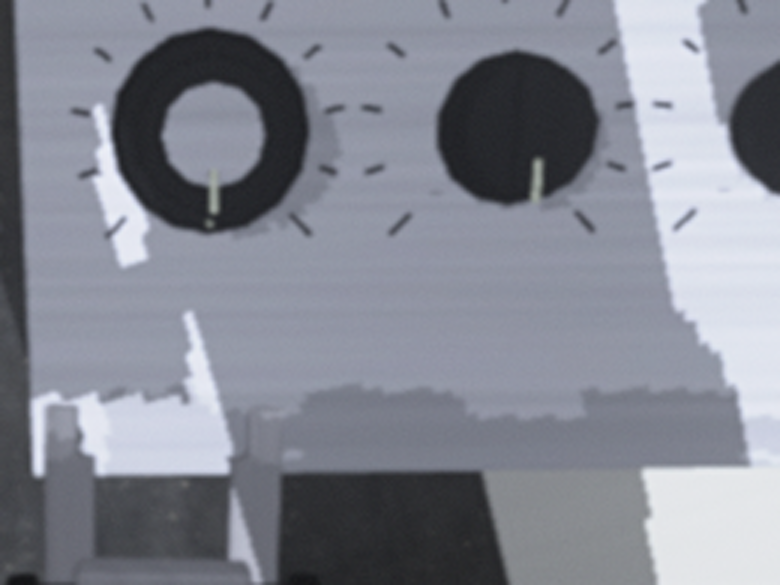

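Knob disc centre is at crop (213,133) and the low knob top at (517,128). The prong tips are at (61,410) and (262,410), and the plate's front edge runs from (35,475) to (745,466).

```bash
python3 - <<'E'
from h import *
g=lambda u,v:(269+u/3-.33,91+v/3-.33)
print('tri',tri(('w5',g(213,133)),('top0',(270+122/3.6,200+237/3.6))).round(1))
K=atz('w5',g(213,133),79.5);Lk=atz('w5',g(517,128),72);print('K',K,'low',Lk,np.linalg.norm((K-Lk)[:2]))
d=K-Lk;print('yaw knobs',np.arctan2(d[1],d[0])-np.pi/2)
a=atz('w5',g(35,475),48);b=atz('w5',g(745,466),48);d=a-b;print('yaw edge',np.arctan2(d[1],d[0])-np.pi/2)
L=atz('w5',g(61,410),102.5);R=atz('w5',g(262,410),102.5);d=L-R;yp=np.arctan2(d[1],d[0])-np.pi/2
m=(L+R)/2;o=m[:2]-24*np.array([np.cos(yp),np.sin(yp)]);print('tips',L,R,np.linalg.norm(d),'pyaw',yp,'origin',o)
s=robot.get_state();Rm=Ro.from_rotvec(s['orientation']).as_matrix();ty=np.arctan2(Rm[1,0],Rm[0,0]);print('tcp',s['tcp_pos'],'toolyaw',ty,s['time'],Rm[:,2])
print('K-origin in tool', Rm.T@np.r_[K[:2]-o,0],'origin-tcp in tool',Rm.T@np.r_[o-s['tcp_pos'][:2],0])
E
```

```text
tri [513.9  24.8  56.1]
K [515.446277    24.23031072  79.5       ] low [499.56287999 -31.27805937  72.        ] 57.7361364357315
yaw knobs -0.27869706268757843
yaw edge -0.277350248355837
tips [478.32860783  63.65515381 102.5       ] [468.1703926   29.71225678 102.5       ] 35.43034850891295 pyaw -0.29079030016970364 origin [450.2570781   53.56473176]
tcp [453.36195229  49.47906392 160.95478647] toolyaw -0.2885036558138841 5.0167 [-7.63407253e-04  2.39113294e-03 -9.99996850e-01]
K-origin in tool [70.84107542  9.57431803 -0.11990841] origin-tcp in tool [-4.13899396 -3.0333986   0.01213966]
```

drive_tool --commands '[{"slide": [0,0,0.5],"rot": [0,0,-0.4]},{"slide": [0,0,1.5],"rot": [0,0,-0.8]},{"slide": [0,0,2.5],"rot": [0,0,-1.1]},{"slide": [0,0,3.5],"rot": [0,0,-1.1]},{"slide": [0,0,3.8],"rot": [0,0,-1.1]},{"slide": [0,0,3.8],"rot": [0,0,-1.1]},{"slide": [0,0,3.8],"rot": [0,0,-1.1]},{"slide": [0,0,3.8],"rot": [0,0,-1.1]}]'

```text
time: 5.68
tcp_pos: [455.0, 42.3, 123.8]
orientation: [-3.111, 0.438, -0.001]
wrist_force: [0.9, -0.3, -1.2]
width: 23.9
grip_force: 39.9
```

```bash
cat > kn.py <<'E'
from h import *
def disc(fn,X=(514.5,24.5,79.5)):
    im=cv2.imread(f'pics/{fn}.png',0);p=proj(fn,X);x,y=map(int,p);
    w=im[y-45:y+45,x-45:x+45];n,l,st,c=cv2.connectedComponentsWithStats((w<70).astype(np.uint8))
    i=1+np.argmax(st[1:,4]);m=(l==i).astype(np.uint8)
    cs,h=cv2.findContours(m,cv2.RETR_CCOMP,cv2.CHAIN_APPROX_NONE)
    out=max(cs,key=cv2.contourArea);ins=max([cc for cc,hh in zip(cs,h[0]) if hh[3]>=0],key=cv2.contourArea)
    e=[cv2.fitEllipse(q) for q in (ins,out)]
    return [(np.array(q[0])+[x-45,y-45],q[1]) for q in e]
E
python3 - <<'E'
from kn import *
s=robot.get_state();grab('wrist','w6');print(s['tcp_pos'],s['orientation'],s['wrist_force'])
Rm=Ro.from_rotvec(s['orientation']).as_matrix();print('yaw',np.arctan2(Rm[1,0],Rm[0,0]),Rm[:,2])
for fn in('w5','w6'):
    d=disc(fn);print(d,atz(fn,d[0][0],79.5),atz(fn,d[1][0],60))
d=[disc(f)[0][0] for f in('w5','w6')];K=atz('w6',d[1],79.5)
print('K rel tcp tool',Rm.T@(K-s['tcp_pos']))
p=d[1];x0,y0=int(p[0])-90,int(p[1])-50;print(x0,y0)
cv2.imwrite('pics/c6.png',cv2.resize(cv2.imread('pics/w6.png')[y0:y0+195,x0:x0+260],(780,585),interpolation=cv2.INTER_CUBIC))
E
```

```text
[455.0443386   42.29330852 123.7883327 ] [-3.11081065e+00  4.37759019e-01 -9.03289686e-04] [ 0.8742066  -0.26162632 -1.24539572]
yaw -0.27960774125854215 [ 5.87823558e-04  5.03212216e-05 -9.99999826e-01]
[(array([339.69772339, 136.89987564]), (34.823974609375, 41.71072006225586)), (array([338.75779724, 134.07004929]), (63.78689193725586, 66.08650970458984))] [514.46580085  24.49790534  79.5       ] [515.53095134  24.09574137  60.        ]
[(array([322.42613983, 150.63697052]), (40.45809555053711, 48.274471282958984)), (array([322.66698456, 146.10138702]), (74.22742462158203, 75.92559051513672))] [514.42328815  24.63119308  79.5       ] [515.59269431  24.19694748  60.        ]
K rel tcp tool [61.92284452  0.59819739 44.32234056]
232 100
```

View pics/c6.png

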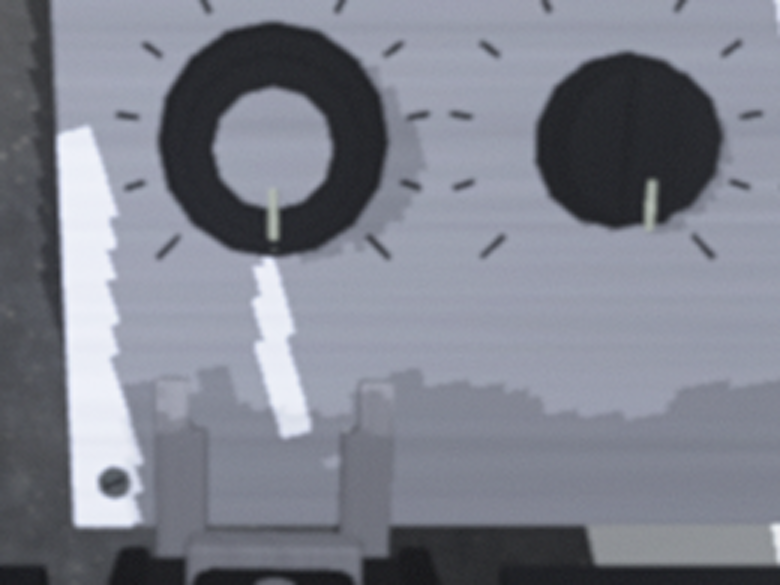

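The knob disc is at crop (273,147) and the midpoint of the tips at (274,382), so the fork lines up with the knob to within 0.5 mm and is square to the plate edge. Descending towards the plate.

drive_tool --commands '[{"slide": [0.3,0,0.3],"rot": [0,0,0]},{"slide": [0.6,0,0.6],"rot": [0,0,0]},{"slide": [0.9,0,0.9],"rot": [0,0,0]},{"slide": [1.2,0,1.1],"rot": [0,0,0]},{"slide": [1.2,0,1.25],"rot": [0,0,0]},{"slide": [1.2,0,1.25],"rot": [0,0,0]},{"slide": [1.2,0,1.25],"rot": [0,0,0]},{"slide": [1.2,0,1.25],"rot": [0,0,0]}]'

```text
time: 6.4
tcp_pos: [466.1, 39.2, 111.0]
orientation: [3.111, -0.437, -0.0]
wrist_force: [-0.4, 0.9, -1.1]
width: 23.7
grip_force: 39.9
```

```bash
cat > st.py <<'E'
from kn import *
s=robot.get_state();R=Ro.from_rotvec(s['orientation']).as_matrix()
print(s['time'],s['tcp_pos'].round(2),'yaw',round(np.arctan2(R[1,0],R[0,0]),4),'F tool',(R.T@s['wrist_force']).round(2),'T',(R.T@s['ft_torque']).round(3),s['width'],'K rel tcp',(R.T@(np.array([514.5,24.5,46.5])-s['tcp_pos'])).round(1),'tilt',R[:2,2].round(4))
E
python3 st.py;python3 - <<'E'
from h import *
a=atz('w6',(232+(155+393)/6-.33,100+380/3-.33),65.5);print(a)
R=Ro.from_euler('z',-.2796).as_matrix();print(R.T@(np.array([514.5,24.5,0])-a),R.T@(a-[455.04,42.29,0]))
E
```

```text
6.4 [466.13  39.22 111.  ] yaw -0.2791 F tool [-0.59 -0.78  1.14] T [0.069 0.021 0.012] 23.719423177070066 K rel tcp [50.6  0.8 64.5] tilt [-0.0001 -0.0001]
[476.01134071  35.41634322  65.5       ]
[ 40.00658337   0.12934476 -65.5       ] [22.05386898 -0.81923838 65.5       ]
```

drive_tool --commands '[{"slide": [0,0,0.04],"rot": [0,0,0]},{"slide": [0,0,0.08],"rot": [0,0,0]},{"slide": [0,0,0.12],"rot": [0,0,0]},{"slide": [0,0,0.16],"rot": [0,0,0]},{"slide": [0,0,0.18],"rot": [0,0,0]},{"slide": [0,0,0.2],"rot": [0,0,0]},{"slide": [0,0,0.2],"rot": [0,0,0]},{"slide": [0,0,0.2],"rot": [0,0,0]}]'

```text
time: 7.07
tcp_pos: [466.2, 39.1, 109.0]
orientation: [3.111, -0.437, 0.0]
wrist_force: [-0.2, 0.8, -1.9]
width: 23.5
grip_force: 39.9
```

```bash
python3 st.py
```

```text
7.0667 [466.23  39.12 109.01] yaw -0.2792 F tool [-0.45 -0.71  1.94] T [ 0.04  -0.06  -0.003] 23.509592215821254 K rel tcp [50.4  0.7 62.5] tilt [ 0.     -0.0001]
```

drive_tool --commands '[{"slide": [0,0,0.02],"rot": [0,0,0]},{"slide": [0,0,0.04],"rot": [0,0,0]},{"slide": [0,0,0.06],"rot": [0,0,0]},{"slide": [0,0,0.08],"rot": [0,0,0]},{"slide": [0,0,0.1],"rot": [0,0,0]},{"slide": [0,0,0.12],"rot": [0,0,0]},{"slide": [0,0,0.12],"rot": [0,0,0]},{"slide": [0,0,0.12],"rot": [0,0,0]}]'

```text
time: 7.73
tcp_pos: [466.2, 39.1, 107.8]
orientation: [3.111, -0.437, -0.0]
wrist_force: [-0.1, -0.5, -1.9]
width: 23.7
grip_force: 39.9
```

```bash
python3 st.py
```

```text
7.7333 [466.18  39.13 107.78] yaw -0.2792 F tool [0.05 0.48 1.94] T [0.037 0.041 0.015] 23.669218765034405 K rel tcp [50.5  0.7 61.3] tilt [-0.0001 -0.0001]
```

drive_tool --commands '[{"slide": [0,0,0.02],"rot": [0,0,0]},{"slide": [0,0,0.04],"rot": [0,0,0]},{"slide": [0,0,0.06],"rot": [0,0,0]},{"slide": [0,0,0.08],"rot": [0,0,0]},{"slide": [0,0,0.1],"rot": [0,0,0]},{"slide": [0,0,0.12],"rot": [0,0,0]},{"slide": [0,0,0.12],"rot": [0,0,0]},{"slide": [0,0,0.12],"rot": [0,0,0]}]'

```text
time: 8.4
tcp_pos: [466.4, 39.2, 107.5]
orientation: [3.111, -0.437, 0.0]
wrist_force: [-3.1, -0.1, 6.4]
width: 23.9
grip_force: 39.9
```

```bash
python3 st.py
```

```text
8.4 [466.37  39.2  107.53] yaw -0.2791 F tool [-2.97  0.93 -6.36] T [-0.262 -0.815 -0.012] 23.85852494677878 K rel tcp [50.3  0.8 61. ] tilt [ 0.0002 -0.0005]
```

drive_tool --commands '[{"slide": [0,0,-0.13],"rot": [0,0,0]},{"slide": [0.3,0,-0.13],"rot": [0,0,0]},{"slide": [1.0,0,-0.13],"rot": [0,0,0]},{"slide": [1.7,0,-0.13],"rot": [0,0,0]},{"slide": [2.3,0,-0.13],"rot": [0,0,0]},{"slide": [2.5,0,-0.13],"rot": [0,0,0]},{"slide": [2.5,0,-0.13],"rot": [0,0,0]},{"slide": [2.5,0,-0.13],"rot": [0,0,0]}]'

```text
time: 9.07
tcp_pos: [490.2, 32.3, 107.7]
orientation: [-3.111, 0.437, 0.001]
wrist_force: [-0.5, 1.0, -1.3]
width: 23.7
grip_force: 39.9
```

```bash
python3 st.py
```

```text
9.0667 [490.24  32.34 107.67] yaw -0.2793 F tool [-0.78 -0.85  1.32] T [ 0.011 -0.063 -0.069] 23.735959770284797 K rel tcp [25.5  0.9 61.2] tilt [-0.0006  0.0004]
```

drive_tool --commands '[{"slide": [0.3,0,0],"rot": [0,0,0]},{"slide": [0.7,0,0],"rot": [0,0,0]},{"slide": [1.1,0,0],"rot": [0,0,0]},{"slide": [1.5,0,0],"rot": [0,0,0]},{"slide": [1.8,0,0],"rot": [0,0,0]},{"slide": [2.0,0,0],"rot": [0,0,0]},{"slide": [2.0,0,0],"rot": [0,0,0]},{"slide": [2.0,0,0],"rot": [0,0,0]}]'

```text
time: 9.73
tcp_pos: [509.4, 26.8, 107.8]
orientation: [-3.111, 0.437, 0.001]
wrist_force: [0.1, 0.7, -1.8]
width: 23.7
grip_force: 39.9
```

```bash
python3 st.py
```

```text
9.7333 [509.41  26.76 107.77] yaw -0.2792 F tool [-0.14 -0.68  1.8 ] T [ 0.024 -0.048 -0.005] 23.660094153477452 K rel tcp [ 5.5  0.8 61.3] tilt [-0.0004  0.0001]
```

drive_tool --commands '[{"slide": [0.08,0,0],"rot": [0,0,0]},{"slide": [0.16,0,0],"rot": [0,0,0]},{"slide": [0.24,0,0],"rot": [0,0,0]},{"slide": [0.32,0,0],"rot": [0,0,0]},{"slide": [0.4,0,0],"rot": [0,0,0]},{"slide": [0.48,0,0],"rot": [0,0,0]},{"slide": [0.5,0,0],"rot": [0,0,0]},{"slide": [0.5,0,0],"rot": [0,0,0]}]'

```text
time: 10.4
tcp_pos: [514.3, 25.3, 107.9]
orientation: [3.111, -0.437, -0.0]
wrist_force: [-0.2, 0.1, -0.8]
width: 23.6
grip_force: 39.9
```

```bash
python3 st.py
```

```text
10.4 [514.3   25.35 107.89] yaw -0.2792 F tool [-0.19 -0.02  0.78] T [ 0.03  -0.036 -0.026] 23.60453646282936 K rel tcp [ 0.4  0.8 61.4] tilt [-0.0001 -0.    ]
```

drive_tool --commands '[{"slide": [0,0,0.04],"rot": [0,0,0]},{"slide": [0,0,0.07],"rot": [0,0,0]},{"slide": [0.03,0,0.07],"rot": [0,0,0]},{"slide": [0.07,0,0.07],"rot": [0,0,0]},{"slide": [0.11,0,0.07],"rot": [0,0,0]},{"slide": [0.15,0,0.07],"rot": [0,0,0]},{"slide": [0.18,0,0.07],"rot": [0,0,0]},{"slide": [0.2,0,0.07],"rot": [0,0,0]}]'

```text
time: 11.07
tcp_pos: [516.0, 25.2, 107.6]
orientation: [-3.111, 0.437, 0.001]
wrist_force: [-2.6, 1.2, 5.5]
width: 23.8
grip_force: 39.9
```

```bash
python3 st.py
```

```text
11.0667 [516.01  25.24 107.61] yaw -0.279 F tool [-2.84 -0.4  -5.48] T [ 0.033 -0.975  0.084] 23.787200984967903 K rel tcp [-1.2  1.1 61.1] tilt [-0.0005  0.0002]
```

drive_tool --commands '[{"slide": [0.0,0,-0.02],"rot": [0,0,0]},{"slide": [0.02,0,-0.02],"rot": [0,0,0]},{"slide": [0.04,0,-0.02],"rot": [0,0,0]},{"slide": [0.06,0,-0.02],"rot": [0,0,0]},{"slide": [0.08,0,-0.02],"rot": [0,0,0]},{"slide": [0.1,0,-0.02],"rot": [0,0,0]},{"slide": [0.1,0,-0.02],"rot": [0,0,0]},{"slide": [0.1,0,-0.02],"rot": [0,0,0]}]'

```text
time: 11.73
tcp_pos: [516.9, 25.0, 107.6]
orientation: [-3.111, 0.437, 0.001]
wrist_force: [-3.6, 2.8, 5.2]
width: 23.8
grip_force: 39.9
```

```bash
python3 st.py
```

```text
11.7333 [516.9  25.  107.6] yaw -0.279 F tool [-4.21 -1.71 -5.2 ] T [ 0.068 -1.     0.045] 23.774628735128367 K rel tcp [-2.1  1.2 61.1] tilt [-0.0006  0.0004]
```

drive_tool --commands '[{"slide": [0.02,0,-0.02],"rot": [0,0,0]},{"slide": [0.04,0,-0.02],"rot": [0,0,0]},{"slide": [0.06,0,-0.02],"rot": [0,0,0]},{"slide": [0.08,0,-0.02],"rot": [0,0,0]},{"slide": [0.08,0,-0.02],"rot": [0,0,0]},{"slide": [0.08,0,-0.02],"rot": [0,0,0]},{"slide": [0.08,0,-0.02],"rot": [0,0,0]},{"slide": [0.08,0,-0.02],"rot": [0,0,0]}]'

```text
time: 12.4
tcp_pos: [518.0, 24.4, 107.6]
orientation: [-3.111, 0.437, -0.0]
wrist_force: [-1.9, 1.8, 2.9]
width: 23.9
grip_force: 39.9
```

```bash
python3 st.py
```

```text
12.4 [518.05  24.45 107.63] yaw -0.2791 F tool [-2.29 -1.2  -2.87] T [ 0.322 -0.742 -0.002] 23.85597625972319 K rel tcp [-3.4  0.9 61.1] tilt [0.0003 0.0001]
```

drive_tool --commands '[{"slide": [0.02,0,0],"rot": [0,0,0]},{"slide": [0.04,0,0],"rot": [0,0,0]},{"slide": [0.06,0,0],"rot": [0,0,0]},{"slide": [0.08,0,0],"rot": [0,0,0]},{"slide": [0.1,0,0],"rot": [0,0,0]},{"slide": [0.1,0,0],"rot": [0,0,0]},{"slide": [0.1,0,0],"rot": [0,0,0]},{"slide": [0.1,0,0],"rot": [0,0,0]}]'

```text
time: 13.07
tcp_pos: [518.4, 24.2, 107.6]
orientation: [3.111, -0.437, -0.002]
wrist_force: [-4.3, 2.7, 6.1]
width: 23.7
grip_force: 39.9
```

```bash
python3 st.py
```

```text
13.0667 [518.4   24.25 107.6 ] yaw -0.279 F tool [-4.92 -1.43 -6.1 ] T [ 0.313 -1.297  0.014] 23.7109846116486 K rel tcp [-3.8  0.8 61.1] tilt [-0.0011  0.    ]
```

drive_tool --commands '[{"slide": [0.0,0,-0.03],"rot": [0,0,0]},{"slide": [0.02,0,-0.03],"rot": [0,0,0]},{"slide": [0.04,0,-0.03],"rot": [0,0,0]},{"slide": [0.06,0,-0.03],"rot": [0,0,0]},{"slide": [0.06,0,-0.03],"rot": [0,0,0]},{"slide": [0.06,0,-0.03],"rot": [0,0,0]},{"slide": [0.06,0,-0.03],"rot": [0,0,0]},{"slide": [0.06,0,-0.03],"rot": [0,0,0]}]'

```text
time: 13.73
tcp_pos: [518.6, 24.1, 107.6]
orientation: [3.111, -0.437, -0.003]
wrist_force: [-4.7, 2.9, 4.8]
width: 23.9
grip_force: 39.9
```

```bash
python3 st.py
```

```text
13.7333 [518.63  24.13 107.65] yaw -0.279 F tool [-5.29 -1.45 -4.77] T [ 0.309 -1.486  0.031] 23.873824315187637 K rel tcp [-4.   0.8 61.2] tilt [-0.0019  0.0001]
```

drive_tool --commands '[{"slide": [0.0,0,-0.02],"rot": [0,0,0]},{"slide": [0.02,0,-0.02],"rot": [0,0,0]},{"slide": [0.04,0,-0.02],"rot": [0,0,0]},{"slide": [0.06,0,-0.02],"rot": [0,0,0]},{"slide": [0.06,0,-0.02],"rot": [0,0,0]},{"slide": [0.06,0,-0.02],"rot": [0,0,0]},{"slide": [0.06,0,-0.02],"rot": [0,0,0]},{"slide": [0.06,0,-0.02],"rot": [0,0,0]}]'

```text
time: 14.4
tcp_pos: [518.7, 24.1, 107.6]
orientation: [3.111, -0.437, -0.005]
wrist_force: [-4.7, 2.7, 4.4]
width: 23.7
grip_force: 39.9
```

```bash
python3 st.py
```

```text
14.4 [518.75  24.06 107.64] yaw -0.279 F tool [-5.3  -1.27 -4.41] T [ 0.361 -1.697 -0.009] 23.730309157847476 K rel tcp [-4.   0.7 61.2] tilt [-0.0029  0.0003]
```

drive_tool --commands '[{"slide": [0.0,0,-0.02],"rot": [0,0,0]},{"slide": [0.02,0,-0.03],"rot": [0,0,0]},{"slide": [0.04,0,-0.03],"rot": [0,0,0]},{"slide": [0.06,0,-0.03],"rot": [0,0,0]},{"slide": [0.08,0,-0.03],"rot": [0,0,0]},{"slide": [0.08,0,-0.03],"rot": [0,0,0]},{"slide": [0.08,0,-0.03],"rot": [0,0,0]},{"slide": [0.08,0,-0.03],"rot": [0,0,0]}]'

```text
time: 15.07
tcp_pos: [519.0, 24.0, 107.7]
orientation: [3.111, -0.437, -0.007]
wrist_force: [-6.7, 4.2, 4.4]
width: 24.3
grip_force: 39.9
```

```bash
python3 st.py
```

```text
15.0667 [518.95  23.99 107.7 ] yaw -0.2789 F tool [-7.61 -2.18 -4.34] T [ 0.348 -1.9    0.049] 24.253551204064177 K rel tcp [-4.2  0.7 61.2] tilt [-0.0042  0.0004]
```

Fx is rising while the fork stays put, so the throat is bearing on the hub; the plate load is about 6 N. Now a slow vertical pull.

drive_tool --commands '[{"slide": [0,0,0],"rot": [0,0,0]},{"slide": [0,0,-0.02],"rot": [0,0,0]},{"slide": [-0.04,0,-0.06],"rot": [0,0,0]},{"slide": [-0.06,0,-0.12],"rot": [0,0,0]},{"slide": [-0.06,0,-0.18],"rot": [0,0,0]},{"slide": [-0.06,0,-0.24],"rot": [0,0,0]},{"slide": [-0.06,0,-0.3],"rot": [0,0,0]},{"slide": [-0.06,0,-0.36],"rot": [0,0,0]}]'

```text
time: 15.73
tcp_pos: [518.7, 23.2, 111.0]
orientation: [3.11, -0.437, -0.005]
wrist_force: [-4.2, 2.2, -4.6]
width: 23.8
grip_force: 39.9
```

drive_tool --commands '[{"slide": [0,0,-0.05],"rot": [0,0,0]},{"slide": [0,0,-0.1],"rot": [0,0,0]},{"slide": [0,0,-0.14],"rot": [0,0,0]},{"slide": [0,0,-0.18],"rot": [0,0,0]},{"slide": [0,0,-0.22],"rot": [0,0,0]},{"slide": [0,0,-0.26],"rot": [0,0,0]},{"slide": [0,0,-0.3],"rot": [0,0,0]},{"slide": [0,0,-0.3],"rot": [0,0,0]}]'

```text
time: 16.4
tcp_pos: [518.7, 23.2, 114.0]
orientation: [3.11, -0.437, -0.005]
wrist_force: [-4.8, 1.9, -4.5]
width: 23.6
grip_force: 39.9
```

```bash
python3 st.py
```

```text
16.4 [518.73  23.17 113.98] yaw -0.2794 F tool [-5.12 -0.5   4.54] T [ 0.04  -1.526 -0.003] 23.632929091144092 K rel tcp [-4.2 -0.2 67.5] tilt [-0.0034 -0.0005]
```

drive_tool --commands '[{"slide": [0,0,-0.04],"rot": [0,0,0]},{"slide": [0,0,-0.08],"rot": [0,0,0]},{"slide": [0,0,-0.12],"rot": [0,0,0]},{"slide": [0,0,-0.16],"rot": [0,0,0]},{"slide": [0,0,-0.2],"rot": [0,0,0]},{"slide": [0,0,-0.24],"rot": [0,0,0]},{"slide": [0,0,-0.28],"rot": [0,0,0]},{"slide": [0,0,-0.28],"rot": [0,0,0]}]'

```text
time: 17.07
tcp_pos: [518.7, 23.3, 116.3]
orientation: [3.11, -0.437, -0.005]
wrist_force: [-4.7, 1.1, -16.4]
width: 23.5
grip_force: 39.9
```

```bash
python3 st.py; python3 - <<'E'
from kn import *
grab('wrist','w7')
E
```

```text
17.0667 [518.69  23.26 116.28] yaw -0.2793 F tool [-4.72  0.24 16.37] T [-0.08  -1.375 -0.083] 23.48799588050696 K rel tcp [-4.1 -0.1 69.8] tilt [-0.0034 -0.0002]
```

drive_tool --commands '[{"slide": [0,0,-0.02],"rot": [0,0,0]},{"slide": [0,0,-0.04],"rot": [0,0,0]},{"slide": [0,0,-0.06],"rot": [0,0,0]},{"slide": [0,0,-0.08],"rot": [0,0,0]},{"slide": [0,0,-0.1],"rot": [0,0,0]},{"slide": [0,0,-0.12],"rot": [0,0,0]},{"slide": [0,0,-0.12],"rot": [0,0,0]},{"slide": [0,0,-0.12],"rot": [0,0,0]}]'

```text
time: 17.78
tcp_pos: [519.1, 23.4, 119.2]
orientation: [3.11, -0.437, -0.004]
wrist_force: [-6.9, 0.5, -6.8]
width: 24.1
grip_force: 39.9
```

```bash
python3 st.py
```

```text
17.7833 [519.07  23.38 119.23] yaw -0.2793 F tool [-6.74  1.36  6.77] T [-0.421 -2.289 -0.051] 24.09558865721046 K rel tcp [-4.5  0.1 72.7] tilt [-0.0028 -0.0009]
```

drive_tool --commands '[{"slide": [-0.03,0,-0.05],"rot": [0,0,0]},{"slide": [-0.06,0,-0.12],"rot": [0,0,0]},{"slide": [-0.06,0,-0.22],"rot": [0,0,0]},{"slide": [-0.06,0,-0.32],"rot": [0,0,0]},{"slide": [-0.06,0,-0.42],"rot": [0,0,0]},{"slide": [-0.06,0,-0.52],"rot": [0,0,0]},{"slide": [-0.06,0,-0.62],"rot": [0,0,0]},{"slide": [-0.06,0,-0.65],"rot": [0,0,0]}]'

```text
time: 18.45
tcp_pos: [519.6, 23.7, 127.2]
orientation: [3.11, -0.437, -0.0]
wrist_force: [-8.3, 1.2, 0.3]
width: 23.6
grip_force: 39.9
```

```bash
python3 st.py
```

```text
18.45 [519.62  23.69 127.17] yaw -0.2793 F tool [-8.33  1.18 -0.3 ] T [-0.45  -2.613 -0.042] 23.584034659161137 K rel tcp [-5.1  0.6 80.7] tilt [-0.0003 -0.001 ]
```

```bash
python3 - <<'E'
from kn import *
grab('wrist','w8')
s=robot.get_state();R=Ro.from_rotvec(s['orientation']).as_matrix();print(s['tcp_pos'],R.T@s['wrist_force'])
for f in('w6','w7','w8'):
    try:print(f,disc(f),proj(f,(514.4,24.6,79.5)))
    except Exception as e:print(f,e)
im=cv2.imread('pics/w8.png');print(proj('w8',(514.4,24.6,79.5)))
cv2.imwrite('pics/c8.png',cv2.resize(im[110:370,180:460],(646,600),interpolation=cv2.INTER_CUBIC))
E
```

```text
[519.62826139  23.77224477 127.3216271 ] [-8.21618166  2.79962293 -1.23850157]
w6 [(array([322.42613983, 150.63697052]), (40.45809555053711, 48.274471282958984)), (array([322.66698456, 146.10138702]), (74.22742462158203, 75.92559051513672))] [322.50328883 150.66669545]
w7 [(array([323.16646194, 283.79346466]), (25.050127029418945, 65.40122985839844)), (array([320.77497482, 292.3744545 ]), (93.26216125488281, 100.8681411743164))] [321.06221727 288.02408912]
w8 [(array([323.48971939, 285.22039032]), (24.553913116455078, 65.00282287597656)), (array([321.89230347, 289.17259598]), (92.14945983886719, 94.35061645507812))] [322.44993537 282.02066697]
[322.44993537 282.02066697]
```

View pics/c8.png

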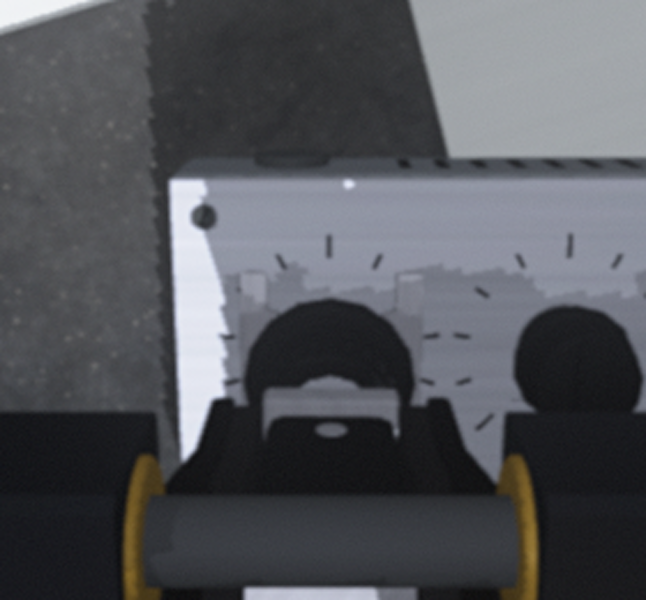

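The picture shows the knob sitting on the fork, with the prong tips at crop (252,275) and (410,278) either side of the skirt. The forward push is loading it sideways against the shaft, so I'll ease that off while lifting on.

drive_tool --commands '[{"slide": [-0.04,0,0],"rot": [0,0,0]},{"slide": [-0.08,0,-0.05],"rot": [0,0,0]},{"slide": [-0.12,0,-0.1],"rot": [0,0,0]},{"slide": [-0.15,0,-0.18],"rot": [0,0,0]},{"slide": [-0.15,0,-0.26],"rot": [0,0,0]},{"slide": [-0.15,0,-0.34],"rot": [0,0,0]},{"slide": [-0.15,0,-0.42],"rot": [0,0,0]},{"slide": [-0.15,0,-0.42],"rot": [0,0,0]}]'

```text
time: 19.17
tcp_pos: [519.3, 24.0, 131.4]
orientation: [3.111, -0.437, 0.004]
wrist_force: [-6.2, 1.0, -3.6]
width: 23.5
grip_force: 39.9
```

```bash
python3 st.py
```

```text
19.1667 [519.33  24.04 131.38] yaw -0.2793 F tool [-6.24  0.79  3.55] T [-0.201 -1.558 -0.032] 23.518931596306214 K rel tcp [-5.   0.9 84.9] tilt [ 0.0025 -0.0009]
```

drive_tool --commands '[{"slide": [-0.04,0,0],"rot": [0,0,0]},{"slide": [-0.08,0,-0.05],"rot": [0,0,0]},{"slide": [-0.12,0,-0.1],"rot": [0,0,0]},{"slide": [-0.15,0,-0.15],"rot": [0,0,0]},{"slide": [-0.15,0,-0.2],"rot": [0,0,0]},{"slide": [-0.15,0,-0.25],"rot": [0,0,0]},{"slide": [-0.15,0,-0.3],"rot": [0,0,0]},{"slide": [-0.15,0,-0.3],"rot": [0,0,0]}]'

```text
time: 19.83
tcp_pos: [518.1, 24.6, 133.5]
orientation: [-3.111, 0.437, -0.005]
wrist_force: [-0.5, 0.6, -2.1]
width: 24.1
grip_force: 39.9
```

```bash
python3 st.py
```

```text
19.8333 [518.06  24.58 133.53] yaw -0.2793 F tool [-0.62 -0.5   2.14] T [ 0.01   0.013 -0.01 ] 24.133223489133133 K rel tcp [-3.6  1.1 87. ] tilt [ 0.0029 -0.0001]
```

drive_tool --commands '[{"slide": [0,0,-0.1],"rot": [0,0,0]},{"slide": [0,0,-0.2],"rot": [0,0,0]},{"slide": [0,0,-0.3],"rot": [0,0,0]},{"slide": [0,0,-0.4],"rot": [0,0,0]},{"slide": [0,0,-0.55],"rot": [0,0,0]},{"slide": [0,0,-0.7],"rot": [0,0,0]},{"slide": [0,0,-0.85],"rot": [0,0,0]},{"slide": [0,0,-1],"rot": [0,0,0]}]'

```text
time: 20.5
tcp_pos: [516.8, 24.6, 142.9]
orientation: [3.111, -0.437, 0.0]
wrist_force: [0.2, 0.9, -1.9]
width: 23.5
grip_force: 39.9
```

drive_tool --commands '[{"slide": [0,0,-0.15],"rot": [0,0,0]},{"slide": [0,0,-0.3],"rot": [0,0,0]},{"slide": [0,0,-0.5],"rot": [0,0,0]},{"slide": [0,0,-0.8],"rot": [0,0,0]},{"slide": [0,0,-1.2],"rot": [0,0,0]},{"slide": [0,0,-1.6],"rot": [0,0,0]},{"slide": [0,0,-1.8],"rot": [0,0,0]},{"slide": [0,0,-1.8],"rot": [0,0,0]}]'

```text
time: 21.17
tcp_pos: [517.3, 24.6, 161.5]
orientation: [3.111, -0.437, 0.002]
wrist_force: [1.0, 0.4, -1.1]
width: 23.8
grip_force: 39.9
```

```bash
python3 st.py; python3 - <<'E'
from kn import *
grab('wrist','w9');s=robot.get_state();R=Ro.from_rotvec(s['orientation']).as_matrix()
im=cv2.imread('pics/w9.png',0);w=im[200:330,240:400]
a=cv2.imread('pics/w8.png',0)[200:330,240:400]
for q in(a,w):print((q[::8,::8]//10))
E
```

```text
21.1667 [517.27  24.65 161.5 ] yaw -0.2793 F tool [ 0.88 -0.65  1.12] T [0.05  0.035 0.012] 23.75244957957688 K rel tcp [ -2.8   0.9 115. ] tilt [ 0.0013 -0.0002]
[[ 8  6 23 14  9 15 15 14 15 15 14 14 14 14 14 14 15 14 14 14]
 [ 8  6 23 19 11 15 15 15 14 14 14 14 14 14 14 14 14 14 14 14]
 [ 8  6 23 23 15 15 15 15 15 15 14 15 15 15 15 14 14 15 14 14]
 [ 9  6 22 23 20 14 14 14 12 14 14 14 14 11 14 14 14 14 14 14]
 [ 8  8 21 22 22 12 14 12 12 14 14 14 14 14 12 12 12 12 11 11]
 [ 8  7 20 22 23 12 12 12 12 10  4  6 11 12 11 12 12 12 12 12]
 [ 8  7 19 23 23 12 10 10  3  3  3  3  3  2 10 10 12 12 12 12]
 [ 7  7 15 22 22  7 10  3  3  3  2  2  2  3  3 10  8 11 10 11]
 [ 7  7 12 22 22 12  4  2  3  3  3  2  2  2  2 10 12 12 12 12]
 [ 6  7 11 22 23 12  3  3  3  2  3  2  2  2  2  9 12 12 11 11]
 [ 7  7  7 22 22 12  2  9  9 10  9  9  9  9  5  9 12 11 11 11]
 [ 5  7  6 22  2  2  3 10 10 10 11 10 10 10  7  2  2  6 11 10]
 [ 2  5  5 22  2  3  3  4  2  2  9  9  2  2 10  2  2  2 11 12]
 [ 2  4  6 16  2  2  2  2  2  2  2  2  2  2  2  2  2  2 11 11]
 [ 8  6  6  2  2  2  2  2  2  2  2  2  1  1  2  2  2  2
[... 506 characters left out ...]
12 11]
 [ 7  7  7 11 23 23 10  6  3  3  3  3  3  3 10 10 12 12 12 11]
 [ 7  7  7  9 23 23 10  3  3  3  3  3  2  2  2 10 12 11 12 12]
 [ 7  7  7  7 22 22  4  3  3  3  3  3  3  2  3 10 11 11 11 12]
 [ 7  7  7  5 22 22  3  3  3  4 12 11  2  3  2  7 11 12 11 11]
 [ 7  6  7  5 22 22  4 10  9 10  9  9  9 10  6  9 11 11 11 11]
 [ 4  6  7  6  2  2  2 10 10 10 10 10 11 10  7  2  2  6 11 11]
 [ 2  4  7  7  2  2  2  3  2  2  9  8  2  2  5  2  2  2 11 11]
 [ 1  4  7  5  2  2  2  2  2  1  2  2  2  1  2  2  2  1 11 11]
 [ 7  5  6  1  1  2  2  2  2  2  2  1  2  2  2  2  2  2  2 11]
 [ 8  5  1  1  2  2  1  2  2  2  2  2  1  1  2  2  2  1  2  1]
 [ 6  4  4  5  4  5  5  5  5  5  5  5  5  5  5  5  5  5  5  5]]
```

drive_tool --commands '[{"slide": [0.05,0.3,0],"rot": [0,0,0]},{"slide": [0.15,0.8,0],"rot": [0,0,0]},{"slide": [0.3,1.5,0],"rot": [0,0,0]},{"slide": [0.5,2.4,0],"rot": [0,0,0]},{"slide": [0.75,3.5,0],"rot": [0,0,0]},{"slide": [1.0,4.7,0],"rot": [0,0,0]},{"slide": [1.3,6.0,0],"rot": [0,0,0]},{"slide": [1.6,7.3,0],"rot": [0,0,0]}]'

```text
time: 21.88
tcp_pos: [511.7, -51.9, 160.6]
orientation: [3.11, -0.439, -0.0]
wrist_force: [-0.7, -0.0, -1.7]
width: 23.7
grip_force: 39.9
```

drive_tool --commands '[{"slide": [0.3,1.3,0],"rot": [0,0,0]},{"slide": [0.6,2.6,0],"rot": [0,0,0]},{"slide": [0.9,3.9,0],"rot": [0,0,0]},{"slide": [1.2,5.2,0],"rot": [0,0,0]},{"slide": [1.5,6.5,0],"rot": [0,0,0]},{"slide": [1.8,7.8,0],"rot": [0,0,0]},{"slide": [2.1,9.1,0],"rot": [0,0,0]},{"slide": [2.4,10.4,0],"rot": [0,0,0]}]'

```text
time: 22.55
tcp_pos: [506.2, -158.1, 160.7]
orientation: [3.111, -0.438, 0.0]
wrist_force: [-0.1, -0.2, -2.1]
width: 23.8
grip_force: 39.9
```

drive_tool --commands '[{"slide": [0.3,1.3,0],"rot": [0,0,0]},{"slide": [0.6,2.6,0],"rot": [0,0,0]},{"slide": [0.85,3.8,0],"rot": [0,0,0]},{"slide": [1.1,5.0,0],"rot": [0,0,0]},{"slide": [1.35,6.2,0],"rot": [0,0,0]},{"slide": [1.55,7.2,0],"rot": [0,0,0]},{"slide": [1.75,8.0,0],"rot": [0,0,0]},{"slide": [1.85,8.6,0],"rot": [0,0,0]}]'

```text
time: 23.22
tcp_pos: [500.4, -245.5, 160.7]
orientation: [3.111, -0.438, -0.0]
wrist_force: [-0.4, 0.3, -1.8]
width: 23.3
grip_force: 39.9
```

drive_tool --commands '[{"slide": [0.1,0.4,0],"rot": [0,0,-1]},{"slide": [0.15,0.6,0],"rot": [0,0,-3]},{"slide": [0.15,0.7,0],"rot": [0,0,-6]},{"slide": [0.15,0.7,0],"rot": [0,0,-9]},{"slide": [0.15,0.7,0],"rot": [0,0,-12]},{"slide": [0.15,0.7,0],"rot": [0,0,-15]},{"slide": [0.15,0.7,0],"rot": [0,0,-17]},{"slide": [0.15,0.7,0],"rot": [0,0,-18]}]'

```text
time: 23.88
tcp_pos: [500.2, -250.9, 160.8]
orientation: [-3.141, -0.06, -0.0]
wrist_force: [-1.8, 0.6, -1.8]
width: 23.8
grip_force: 39.9
```

```bash
python3 - <<'E'
from kn import *
s=robot.get_state();R=Ro.from_rotvec(s['orientation']).as_matrix();print(s['tcp_pos'],np.arctan2(R[1,0],R[0,0]),R[:,2],R.T@s['wrist_force'])
grab('wrist','w10');w=cv2.imread('pics/w10.png',0)[200:330,240:400];print(w[::8,::8]//10)
s=robot.get_state();t=Ro.from_euler('z',.112).as_matrix();print(s['tcp_pos'],'in tray',t.T@(s['tcp_pos']-[467,-256,0]))
E
```

```text
[ 500.23792381 -250.89427881  160.76635523] 0.03811620724160802 [ 7.14025569e-05  2.31332957e-04 -9.99999971e-01] [-1.80042303 -0.61934297  1.77467856]
[[20 20 20 21 20 20 21 20 21 20 20 20 20 20 20 20 20 20 20 20]
 [20 20 20 20 20 21 20 20 20 20 20 20 20 20 20 20 20 20 20 20]
 [20 20 20 20 20 20 20 20 20 20 20 20 20 20 20 20 20 20 20 20]
 [20 20 20 20 20 20 20 20 20 20 20 20 20 20 20 20 20 20 20 20]
 [20 20 20 20 20 20 20 20 20 20 20 20 20 20 15 20 20 20 20 20]
 [20 20 20 20 20 20 20 19 20  4  5  4  7 20 14 20 20 20 20 20]
 [20 20 20 20 20 20 20  7  5  4  4  4  4  4 12 20 20 20 20 20]
 [20 20 20 20 20 20 16  4  4  4  4  4  4  4  4 20 20 20 20 20]
 [20 20 20 20 20 20  6  4  4  4  4  4  4  4  4 17 20 20 20 20]
 [20 20 20 20 20 20  4  3  3  5 11 11  3  3  4 13 20 20 20 20]
 [20 20 20 20 20 20  6  9  9  9  9  9  9  9  6 18 20 20 20 20]
 [14 20 20 20  3  3  3 10 10 10 10 10 10 10  7  3  3 14 20 20]
 [ 4 16 20 20  3  3  3  3  2  2  9  8  3  3  8  3  3  2 20 20]
 [ 3 11 20 15  2  3  3  2  2  2  2  2  2  2  3  3  3  3 20 20]
 [ 8 10 19  2  2  3  3  2  2  2  2  2  2  2  2  2  2  2  2 20]
 [ 8  6  2  2  2  2  2  2  2  2  2  2  2  2  2  2  2  2  3  2]
 [ 7  4  5  5  5  5  5  5  5  5  5  5  5  5  5  5  5  5  5  5]]
[ 500.2104752  -251.00534905  160.77262923] in tray [ 33.56062887   1.25155553 160.77262923]
```

drive_tool --commands '[{"slide": [0,0,0.2],"rot": [0,0,0]},{"slide": [0,0,0.6],"rot": [0,0,0]},{"slide": [0,0,1.2],"rot": [0,0,0]},{"slide": [0,0,2.0],"rot": [0,0,0]},{"slide": [0,0,2.8],"rot": [0,0,0]},{"slide": [0,0,3.6],"rot": [0,0,0]},{"slide": [0,0,4.3],"rot": [0,0,0]},{"slide": [0,0,5.0],"rot": [0,0,0]}]'

```text
time: 24.6
tcp_pos: [499.8, -251.3, 109.6]
orientation: [-3.141, -0.055, 0.001]
wrist_force: [0.2, 0.6, -1.7]
width: 23.9
grip_force: 39.9
```

drive_tool --commands '[{"slide": [0,0,0.6],"rot": [0,0,0]},{"slide": [0,0,1.2],"rot": [0,0,0]},{"slide": [0,0,1.7],"rot": [0,0,0]},{"slide": [0,0,2.1],"rot": [0,0,0]},{"slide": [0,0,2.5],"rot": [0,0,0]},{"slide": [0,0,2.8],"rot": [0,0,0]},{"slide": [0,0,3.0],"rot": [0,0,0]},{"slide": [0,0,3.0],"rot": [0,0,0]}]'

```text
time: 25.27
tcp_pos: [499.8, -251.4, 80.3]
orientation: [-3.141, -0.055, 0.001]
wrist_force: [-0.7, 0.4, -2.2]
width: 24.0
grip_force: 39.9
```

drive_tool --commands '[{"slide": [0,0,0.08],"rot": [0,0,0]},{"slide": [0,0,0.18],"rot": [0,0,0]},{"slide": [0,0,0.28],"rot": [0,0,0]},{"slide": [0,0,0.38],"rot": [0,0,0]},{"slide": [0,0,0.48],"rot": [0,0,0]},{"slide": [0,0,0.58],"rot": [0,0,0]},{"slide": [0,0,0.68],"rot": [0,0,0]},{"slide": [0,0,0.75],"rot": [0,0,0]}]'

```text
time: 25.93
tcp_pos: [500.0, -251.4, 73.1]
orientation: [3.141, 0.055, -0.0]
wrist_force: [0.4, 0.5, -2.2]
width: 23.9
grip_force: 39.9
```

```bash
python3 st.py
```

```text
25.9333 [ 499.95 -251.44   73.07] yaw 0.0349 F tool [ 0.38 -0.46  2.19] T [ 0.031 -0.012 -0.02 ] 23.930838645630793 K rel tcp [  24.2 -275.3   26.6] tilt [-0.0002 -0.    ]
```

drive_tool --commands '[{"slide": [0,0,0.05],"rot": [0,0,0]},{"slide": [0,0,0.1],"rot": [0,0,0]},{"slide": [0,0,0.15],"rot": [0,0,0]},{"slide": [0,0,0.2],"rot": [0,0,0]},{"slide": [0,0,0.25],"rot": [0,0,0]},{"slide": [0,0,0.3],"rot": [0,0,0]},{"slide": [0,0,0.35],"rot": [0,0,0]},{"slide": [0,0,0.35],"rot": [0,0,0]}]'

```text
time: 26.6
tcp_pos: [499.9, -251.4, 69.6]
orientation: [-3.141, -0.055, 0.0]
wrist_force: [0.5, -0.5, -2.7]
width: 24.0
grip_force: 39.9
```

drive_tool --commands '[{"slide": [0,0,0.04],"rot": [0,0,0]},{"slide": [0,0,0.08],"rot": [0,0,0]},{"slide": [0,0,0.12],"rot": [0,0,0]},{"slide": [0,0,0.16],"rot": [0,0,0]},{"slide": [0,0,0.2],"rot": [0,0,0]},{"slide": [0,0,0.24],"rot": [0,0,0]},{"slide": [0,0,0.24],"rot": [0,0,0]},{"slide": [0,0,0.24],"rot": [0,0,0]}]'

```text
time: 27.27
tcp_pos: [500.0, -251.4, 67.3]
orientation: [3.141, 0.055, -0.0]
wrist_force: [0.2, -0.8, -2.0]
width: 24.0
grip_force: 39.9
```

drive_tool --commands '[{"slide": [0,0,0.04],"rot": [0,0,0]},{"slide": [0,0,0.08],"rot": [0,0,0]},{"slide": [0,0,0.12],"rot": [0,0,0]},{"slide": [0,0,0.16],"rot": [0,0,0]},{"slide": [0,0,0.2],"rot": [0,0,0]},{"slide": [0,0,0.2],"rot": [0,0,0]},{"slide": [0,0,0.2],"rot": [0,0,0]},{"slide": [0,0,0.2],"rot": [0,0,0]}]'

```text
time: 27.93
tcp_pos: [500.1, -251.4, 65.4]
orientation: [3.141, 0.055, 0.0]
wrist_force: [-0.7, 0.7, -1.6]
width: 23.7
grip_force: 39.9
```

drive_tool --commands '[{"slide": [0,0,0.03],"rot": [0,0,0]},{"slide": [0,0,0.06],"rot": [0,0,0]},{"slide": [0,0,0.09],"rot": [0,0,0]},{"slide": [0,0,0.12],"rot": [0,0,0]},{"slide": [0,0,0.15],"rot": [0,0,0]},{"slide": [0,0,0.15],"rot": [0,0,0]},{"slide": [0,0,0.15],"rot": [0,0,0]},{"slide": [0,0,0.15],"rot": [0,0,0]}]'

```text
time: 28.6
tcp_pos: [500.0, -251.4, 63.8]
orientation: [3.141, 0.055, -0.0]
wrist_force: [0.3, -0.4, -1.5]
width: 23.9
grip_force: 39.9
```

drive_tool --commands '[{"slide": [0,0,0.03],"rot": [0,0,0]},{"slide": [0,0,0.06],"rot": [0,0,0]},{"slide": [0,0,0.09],"rot": [0,0,0]},{"slide": [0,0,0.12],"rot": [0,0,0]},{"slide": [0,0,0.15],"rot": [0,0,0]},{"slide": [0,0,0.15],"rot": [0,0,0]},{"slide": [0,0,0.15],"rot": [0,0,0]},{"slide": [0,0,0.15],"rot": [0,0,0]}]'

```text
time: 29.27
tcp_pos: [500.0, -251.4, 62.3]
orientation: [3.141, 0.055, -0.0]
wrist_force: [-0.1, 1.1, -1.2]
width: 23.6
grip_force: 39.9
```

drive_tool --commands '[{"slide": [0,0,0.02],"rot": [0,0,0]},{"slide": [0,0,0.04],"rot": [0,0,0]},{"slide": [0,0,0.06],"rot": [0,0,0]},{"slide": [0,0,0.08],"rot": [0,0,0]},{"slide": [0,0,0.1],"rot": [0,0,0]},{"slide": [0,0,0.12],"rot": [0,0,0]},{"slide": [0,0,0.12],"rot": [0,0,0]},{"slide": [0,0,0.12],"rot": [0,0,0]}]'

```text
time: 29.93
tcp_pos: [500.1, -251.5, 61.5]
orientation: [3.141, 0.055, -0.0]
wrist_force: [-2.7, -0.4, 3.7]
width: 23.6
grip_force: 39.9
```

drive_tool --commands '[{"slide": [0,0,-0.1],"rot": [0,0,0]},{"slide": [0,0,-0.2],"rot": [0,0,0]},{"slide": [0,0,-0.25],"rot": [0,0,0]},{"slide": [-0.1,0,-0.25],"rot": [0,0,0]},{"slide": [-0.3,0,-0.25],"rot": [0,0,0]},{"slide": [-0.6,0,-0.25],"rot": [0,0,0]},{"slide": [-0.9,0,-0.25],"rot": [0,0,0]},{"slide": [-1.2,0,-0.25],"rot": [0,0,0]}]'

```text
time: 30.6
tcp_pos: [487.5, -251.9, 63.5]
orientation: [3.141, 0.055, -0.0]
wrist_force: [0.6, 0.1, -1.4]
width: 23.7
grip_force: 39.9
```

drive_tool --commands '[{"slide": [-0.4,0,0],"rot": [0,0,0]},{"slide": [-0.8,0,0],"rot": [0,0,0]},{"slide": [-1.2,0,0],"rot": [0,0,0]},{"slide": [-1.7,0,0],"rot": [0,0,0]},{"slide": [-2.2,0,0],"rot": [0,0,0]},{"slide": [-2.7,0,0],"rot": [0,0,0]},{"slide": [-3.2,0,0],"rot": [0,0,0]},{"slide": [-3.6,0,0],"rot": [0,0,0]}]'

```text
time: 31.27
tcp_pos: [451.3, -253.2, 63.6]
orientation: [3.141, 0.055, -0.0]
wrist_force: [0.4, 0.5, -1.2]
width: 23.6
grip_force: 39.9
```

```bash
python3 - <<'E'
from kn import *
s=robot.get_state();t=Ro.from_euler('z',.112).as_matrix();print(s['tcp_pos'],'in tray',t.T@(s['tcp_pos']-[467,-256,0]),s['wrist_force'])
grab('wrist','w11');p=proj('w11',(496,-251.5,35));print(p)
x,y=map(int,p);w=cv2.imread('pics/w11.png',0)[max(y-80,0):y+80,x-80:x+80];print(w[::8,::8]//10)
try:
  d=disc('w11',(496,-251.5,35));print(d,atz('w11',d[0][0],35))
except Exception as e:print(e)
E
```

```text
[ 451.32248261 -253.23188649   63.61864697] in tray [-15.26990979   4.50298333  63.61864697] [ 0.43716676  0.46583898 -1.19503663]
[319.85013406 191.19605862]
[[24 24 24 24 24 23 19 15 16 18 20 20 20 19 18 17 19 20 21 21]
 [21 20 20 18 18 19 20 21 21 21 21 21 21 21 21 21 21 21 21 21]
 [21 21 21 21 21 21 21 21 21 21 20 21 20 21 21 21 21 21 21 21]
 [21 21 21 21 21 21 21 21 21 20 21 20 21 21 21 21 21 21 21 21]
 [21 21 21 21 21 21 21 21 21 12  5  5 18 21 21 21 21 21 21 21]
 [21 21 21 21 21 21 21 19  5  5  5  4  5  5 21 21 21 21 21 21]
 [21 21 21 21 21 21 21  5  5  5  5  4  4  5  4 21 21 21 21 21]
 [21 21 21 21 21 21  6  5  5  4  5  5  4  5  4  9 21 21 21 21]
 [21 21 21 21 21 21  5  5  5 15 15 14 15  5  4  4 21 21 21 21]
 [21 21 21 21 21 21  5  5 10 14 14 14 14  6  5  5 21 21 21 21]
 [21 21 21 21 21 21  4  5 12 15 15 15 15 10  5  5 21 21 21 21]
 [21 21 21 21 21 21 18  5  4 15 15 15 15  4  4 18 21 21 21 21]
 [21 21 21 21 21 21 21  5  5  5 13 13  5  4  8 21 21 21 21 21]
 [21 21 21 21 21 21 21 21 11  4  8  4  5 16 21 21 21 21 21 21]
 [21 21 21 21 21 21 21 21 21 21 21 21 21 21 21 20 21 21 21 21]
 [21 21 21 21 21 21 21 20 21 21 21 21 21 21 18 21 21 21 21 21]
 [21 21 21 21 21 21 20 20 21 21 21 21 21 21 19 21 21 21 21 21]
 [21 21 21 21 21 21 20 22 21 21 21 21 21 21 20 20 21 21 21 21]
 [21 21 21 21 21 21 20 20 21 21 21 21 21 21 20 20 21 21 21 21]
 [21 21 21 21 21 21 20 20 21 21 21 21 21 21 18 19 21 21 21 21]]
max() iterable argument is empty
```

drive_tool --commands '[{"slide": [0,0,0.05],"rot": [0,0,0]},{"slide": [0,0,0.1],"rot": [0,0,0]},{"slide": [0,0,0.15],"rot": [0,0,0]},{"slide": [0,0,0.18],"rot": [0,0,0]},{"slide": [0,0,0.2],"rot": [0,0,0]},{"slide": [0,0,0.22],"rot": [0,0,0]},{"slide": [0,0,0.22],"rot": [0,0,0]},{"slide": [0,0,0.22],"rot": [0,0,0]}]'

```text
time: 31.98
tcp_pos: [452.3, -253.0, 61.6]
orientation: [3.141, 0.055, 0.0]
wrist_force: [0.0, 1.2, 0.9]
width: 24.0
grip_force: 39.9
```

drive_tool --commands '[{"slide": [0,0,0],"rot": [0,0,0]},{"slide": [0,0,0],"rot": [0,0,0]},{"slide": [0,0,0],"rot": [0,0,0]},{"slide": [0,0,0],"rot": [0,0,0]},{"slide": [0,0,0],"rot": [0,0,0]},{"slide": [0,0,0],"rot": [0,0,0]},{"slide": [0,0,0],"rot": [0,0,0]},{"slide": [0,0,0],"rot": [0,0,0]}]' --fingers 0

```text
time: 32.65
tcp_pos: [452.1, -253.1, 61.5]
orientation: [3.141, 0.055, 0.0]
wrist_force: [0.2, 0.4, -1.1]
width: 69.0
grip_force: 0.0
```

drive_tool --commands '[{"slide": [0,0,0],"rot": [0,0,0]},{"slide": [0,0,-0.5],"rot": [0,0,0]},{"slide": [0,0,-1.5],"rot": [0,0,0]},{"slide": [0,0,-3],"rot": [0,0,0]},{"slide": [0,0,-5],"rot": [0,0,0]},{"slide": [0,0,-7],"rot": [0,0,0]},{"slide": [0,0,-9],"rot": [0,0,0]},{"slide": [0,0,-11],"rot": [0,0,0]}]'

```text
time: 33.32
tcp_pos: [452.3, -253.1, 173.5]
orientation: [3.14, 0.055, 0.002]
wrist_force: [0.2, 0.7, -0.2]
width: 87.1
grip_force: 0.0
```

```bash
python3 - <<'E'
from kn import *
grab('wrist','w12')
for X in[(496,-251.5,35),(448,-253.3,102)]:
  p=proj('w12',X);print(p)
  x,y=map(int,p);w=cv2.imread('pics/w12.png',0)[max(y-60,0):y+60,x-72:x+72];print(w[::8,::8]//10)
E
```

```text
[320.9830968  169.54328599]
[[21 20 21 21 20 20 21 21 13 13 13 13 19 20 20 20 20 20]
 [20 20 20 20 21 20 21 15 12 14 16 16 15 15 16 16 17 17]
 [16 15 15 16 16 17 17 17 17 17 17 17 17 17 17 17 17 17]
 [17 17 17 17 17 17 17 17 17 17 17 17 17 17 17 17 17 17]
 [17 17 17 17 17 17 17 17  6  4  4 13 17 17 17 17 17 17]
 [17 17 17 17 17 17 17  4  4  4  4  4 12 17 17 17 17 17]
 [17 17 17 17 17 17 17  4  4 11 11  4  4 17 17 17 17 17]
 [17 17 17 17 17 17 12  4 12 11 11  6  4 17 17 17 17 17]
 [17 17 17 17 17 17 17  4 11 11 12  4  4 17 17 16 17 16]
 [17 17 17 17 17 17 17  4  4  7  4  4 16 17 17 17 17 17]
 [17 17 17 17 17 17 17 17 11  4  4 17 16 17 17 17 17 17]
 [17 17 17 17 17 17 17 16 17 17 17 17 17 16 17 17 17 16]
 [17 17 17 17 17 17 17 14 17 17 17 17 16 17 17 17 17 17]
 [17 17 17 17 17 17 17 16 17 17 17 17 16 17 17 17 16 17]
 [17 17 17 17 17 17 16 16 17 17 17 17 16 16 17 16 17 16]]
[320.925892   265.35126589]
[[17 17 17 17 17 17 17 14 17 17 17 17 16 17 17 17 17 17]
 [17 17 17 17 17 17 17 16 17 17 17 17 16 17 17 17 16 17]
 [17 17 17 17 17 17 16 16 17 17 17 17 16 16 17 16 17 16]
 [17 17 17 17 17 17 16 12  6  7  7  8 15 17 17 17 17 17]
 [17 17 17 17 17 16 16  9  4  4  4  4 15 17 16 17 16 17]
 [17 17 17 17 17 17 16  4  3  6  4  4 15 17 16 16 17 16]
 [17 17 17 17 16 16 16  3  4  4  4  4 12 17 16 16 16 17]
 [17 17 17 17 17 17 16 15 15 15 16 17 15 16 17 17 17 16]
 [17 17 17 17 17 17 16  4  4  4  4  4 15 16 17 16 16 16]
 [17 17 17 17 17 17 16 15 15 15 15 15 16 15 12 10  8  8]
 [16 15 12 10  8  8  8 12 16 15 15 15 11 12 14 17 15 18]
 [11 13 14 17 19 20 20 20 20 19 18 18 19 18 18 19 18 18]
 [20 21 20 20 20 20 21 21 20 19 19 19 18 18 19 19 19 19]
 [20 20 20 20 20 20 20 20 20 18 19 18 19 19 19 18 19 18]
 [13 18 20 20 20 20 21 21 20 18 19 19 19 19 18 19 18 18]]
```

```bash
python3 -c "
from bench import robot
print(robot.job_done())"
```

```text
the job is handed in; nothing more can be done
None
```

I pulled the large knob off with the puller, stood both upright in the tray with the gripper clear, and handed the job in at about 33 s; the hand-in gave no verdict, and I did not re-check the other two knobs or the bystanders at the end.

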